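# Fit the lapping disc on the bench sharpener

## Task

Take the aluminium lapping disc by its square collar from the wooden stand and lower it over the spindle of the bench sharpener. Turn it there with a light touch until its four holes line up with the four drive studs, ease it down without forcing it until it sits fully home, flat on the platter, and let go. Leave the mug, jar, little brass plane and screwdriver where they are.

Things in the scene. Friction and masses are not known exactly. Their poses are not given: they have to be found in the camera images.
- disc_grip (a point): Point to grasp on the loose lapping disc, on its axis, 34 mm above its underside. Plain aluminium, 0.4 to 0.6 kg: a round plate 150 mm across, 10 mm thick, carrying a square collar 46 x 46 mm that stands 46 mm above the plate (top 56 mm above the underside). The collar's four flat faces look along this point's +x, +y, -x, -y; z is up along the axis. At the start it lies flat on the stand, turned any way.
- disc: The same disc; origin at the centre of its underside, axes as disc_grip. A 25 mm bore goes right through plate and collar on the axis. Four through holes 15 mm in diameter in the plate have their centres 52 mm from the axis, on the disc's own +x, +y, -x and -y directions.
- seat (a point): Centre of the sharpener platter's flat top, 102 mm above the bench, z up along the spindle. The platter is a fixed dark steel round plate 160 mm across; it does not turn. From its centre rises a steel spindle 22 mm in diameter, 36 mm high (its top 8 mm tapers to 14 mm).
- stud_level (a point): On the spindle's axis, at the height of the stud tops, 14 mm above seat. Four steel drive studs, 10 mm in diameter, 14 mm high (top 3 mm tapers to 7 mm), stand upright on the platter 52 mm from the axis, 90 degrees apart. Their angle differs every time and is NOT given by any axes here: see it, or find it by turning the disc as it rests lightly on the stud tops (at most 90 degrees).
- sharpener: Fixed bench sharpener, a grey box 250 mm (its x) by 210 mm (its y), 90 mm high, carrying the platter, spindle and studs on top. Origin at the centre of its underside. More than 60 N between the disc and the sharpener's metal damages them.
- stand: Fixed square wooden block 170 mm x 170 mm, 18 mm high, on which the disc lies at the start. Origin at the centre of its underside.
- mug: White mug, 80 mm across, 90 mm high, standing on the bench; to be left alone. Origin at the centre of its underside.
- jar: Small amber glass jar with a steel cap, 60 mm across, 75 mm high; to be left alone. Origin at the centre of its underside.
- plane: Small brass finger plane, 55 mm x 24 mm, 23 mm high; to be left alone. Origin at the centre of its underside.
- driver: Screwdriver with a wooden handle lying on the bench; to be left alone. Origin under its middle.
Things that resemble listed ones, but are neither listed nor needed, are in the scene too. Of the things shaped like the disc, the aluminium one is meant.

How it is judged (in metres and radians):
On the way, in this order (a step that is already met when the one before it is completed fails the run):
1. the disc has been lifted off its stand (height (world z) of disc above 0.06 m), for 0.1 s.
2. the disc sits home on the platter over all four studs (horizontal distance between disc and seat below 0.004 m and z of disc in the frame of seat below 0.003 m and angle between disc's own z axis and vertical below 0.035 rad), for 0.2 s.
At the end, for the whole second after the job is handed in: The disc lies flat and at rest on the platter, on the spindle and over all four studs: its underside within 3 mm of the platter's top, its axis within 4 mm of the spindle's, upright within 2 degrees (all of step 2 and z of disc in the frame of seat above -0.004 m and linear speed of disc below 0.01 m/s); the robot touches nothing.
It fails at once if disc and sharpener are pressed or knocked together with more than 60 N (contact force between disc and sharpener above 60 N).
It fails at once if a bystander is moved by more than 20 mm (distance of any of mug, jar, plane, driver from where it was at the start of the episode above 0.02 m).
It also fails if it takes over 72 s, if anything falls off the work surface, if the arm or the gripper's body presses on something with over 40 N, if the wrist force passes 120 N, or if a joint passes its speed limit or range.

## Robot

A 6-joint arm with a two-finger parallel gripper is mounted at the origin on the work surface. World frame = base frame: x ahead of the robot, y to its left, z up, the work surface at z = 0. Lengths are in m, angles in degrees, forces in N, time in s.
With the tool pointing down it reaches from about 0.35 to 0.875 m from the base axis. Payload 4.2 kg.
Tool frame: the origin (TCP) lies on the front face of the gripper's body, between the roots of the fingers; the fingertips stand finger_overhang ahead of it and the grasp point (between the pads) lies 51 mm ahead of it (finger_overhang is the distance from the TCP to the fingertips, in m); z points along the fingers, y is the line along which they close (so a half turn about z gives the same grasp; the last joint's range is limited). The gripper opens to 87 mm and grips with 3 to 60 N. Pads are 19 mm wide; open, the fingers measure 117 mm over their backs; the gripper's body (75 mm by 190 mm) begins 51 mm behind the grasp point.
Start: joints at [-59.267, 22.042, 0.453, 0, -68.411, -14.817], TCP at [0.171, -0.601, 0.292] pointing down, gripper open.
Joint ranges: [-179.83, 179.83], [-69.29, 118.12], [-61.27, 80.66], [-181.25, 117.63], [-171.15, -9.14], [-177.46, 177.46]. Speed limits (degrees/s): [159.86, 159.86, 180, 180, 180, 180].

## Interface

Orientations are given as a 3x3 rotation matrix whose columns are the frame's x, y, z axes.
In Python, from station import sense, capture, camera_model, finish_job, finger_overhang gives the robot as it stands. The module is installed in compiled form; this text tells all that it offers.
- The arm moves only by the tool jog_arm, never from a script. Its argument "rows" is a list that holds one entry, the list of rows, each a list of 4 numbers: the shift along the tool's x, y, z in m, then the turn about the tool's z in rad. A call has 1 to 20 rows; each row shifts and turns the commanded pose from where the row before left it, along the tool's axes as they then stand; what a row does not reach is not made up. A row lasts 1/8 s, in which the tool goes at most 62.5 mm and 10.7 degrees, less where a joint would pass 70% of its speed; a pose out of reach is approached as far as the arm can. A call is refused whole if a number of a shift passes 0.0625 or a number of a turn 0.188, either way. A call with a gripper value outside its range is refused whole. "claw" is the opening, from 0 (shut) to 1 (fully open), set as the call begins (left out, the last holds). The fingers move at their own pace and stop on an object; the grip force is fixed at half the most. Time passes only in rows, so rows that do not move let the fingers close. It gives the time, the measured TCP pose, the force, the opening and the grip force at its end, in the units of the state.
- sense(): the state, without advancing time (a new reading comes with each control period).
- capture(name): name is "scene" or "top"; returns the picture (480x640x3 uint8, red, green, blue); there is no depth.
- camera_model(name): a dict with "fovy" (degrees; the focal length in pixels is half the picture's height over the tangent of half this angle, whatever the lens; pixels are square), "cx", "cy" (the principal point, pixels), "eye" and "rotation" of the camera in the world. Camera axes: x right, y down, z forward; pixel columns grow to the right and rows downward; lengths in m; the calibration is good to about 2 mm. A picture is of the moment at which its call begins. camera_model takes no time and is no camera call.
- finish_job(): hands the job in; it is judged then, once.
The state is a dict: "time_s": time; "joints": joint angles; "joint_velocities": joint speeds; "effort": joint torques, N m; "tcp_pos": TCP position; "ee_rot": TCP orientation; "wrist_force": force on the tool from outside, world axes, zero at the start; "moment": the same for the moment, N m; "gripper_width": opening from 0.0 (shut) to 1.0 (fully open); "gripper_force": force on a finger pad.
Only numpy, scipy, OpenCV 4.12 (cv2) and the standard library are available. Lean on these libraries where they do the work, as an engineer would, in place of code of your own. Each camera call takes 0.05 s, during which the arm holds its last target. There are 200 camera calls.

## Working session

There is one attempt and no reset: what is moved stays moved. The work goes in short steps, Python scripts to look and compute and a tool call to move; the robot and the scene stay as the last step left them, time stands still between calls to the robot, and variables do not carry over. Pictures are saved under pics/ and viewed, at most 10 in all, crops included, and the job is handed in when it is done.

Besides the shell and the picture viewer there is one more tool, called after ">>>" by a JSON object that holds its "fn" and its "kwargs", one argument or row to a line. jog_arm: Moves the arm, as the interface text tells. Its arguments: {"type":"object","properties":{"rows":{"type":"array"},"claw":{"type":"number"}},"required":["rows"]}

```bash
mkdir -p pics
python3 - <<'E'
from station import *
import cv2,numpy as np
for n in("scene","top"):
    im=capture(n); cv2.imwrite(f"pics/{n}0.png",im[:,:,::-1]); print(n,camera_model(n))
s=sense(); print(s, finger_overhang)
E
```

```text
scene {'fovy': 48.04785299081012, 'cx': 322.98543085941645, 'cy': 238.248174774527, 'eye': array([ 0.87653588, -0.61222079,  1.00440998]), 'rotation': array([[ 0.81860718,  0.48019928, -0.31510464],
       [ 0.57420673, -0.67182226,  0.46791183],
       [ 0.01299661, -0.56397119, -0.82569219]])}
top {'fovy': 47.30683792375522, 'cx': 321.236059726091, 'cy': 232.3649445961928, 'eye': array([ 0.27283375, -0.08891092,  1.44167447]), 'rotation': array([[ 0.02630808, -0.9843618 ,  0.17418305],
       [-0.99938859, -0.02991278, -0.01810162],
       [ 0.02302884, -0.17360033, -0.9845469 ]])}
{'time_s': 0.1, 'joints': array([-5.92648562e+01,  2.20879813e+01,  3.86342214e-01, -2.33777804e-02,
       -6.84115026e+01, -1.48160635e+01]), 'joint_velocities': array([-0.08661011, -0.15047873,  0.0678891 ,  0.1579782 , -0.10843081,
        0.03041248]), 'effort': array([ 2.42505866e-04, -3.91689956e+01,  1.87935323e+01,  4.23185840e+00,
        1.34868507e-02, -7.96644849e-05]), 'tcp_pos': array([ 0.17132311, -0.60063964,  0.2912481 ]), 'ee_rot': array([[-9.61691245e-01, -2.74134061e-01, -6.83085828e-04],
       [-2.74134877e-01,  9.61689395e-01,  1.89119938e-03],
       [ 1.38474232e-04,  2.00600753e-03, -9.99997978e-01]]), 'wrist_force': array([-0.19302063, -0.86165424, -0.13484299]), 'moment': array([ 0.01644782, -0.01923015,  0.0315242 ]), 'gripper_force': 0.0, 'gripper_width': 0.99845511137643} 0.0697
```

View pics/top0.png

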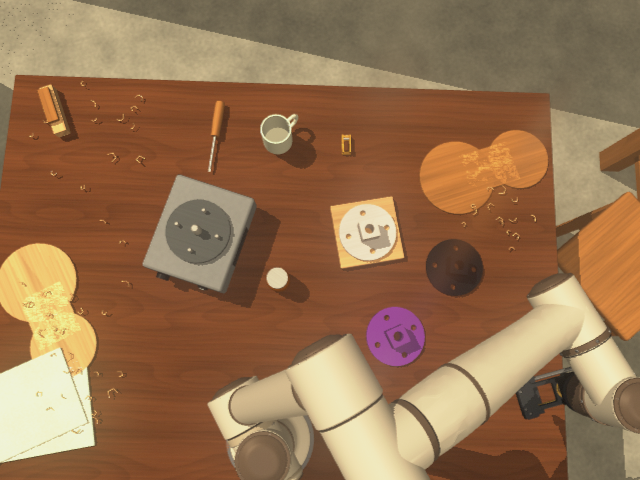

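View pics/scene0.png

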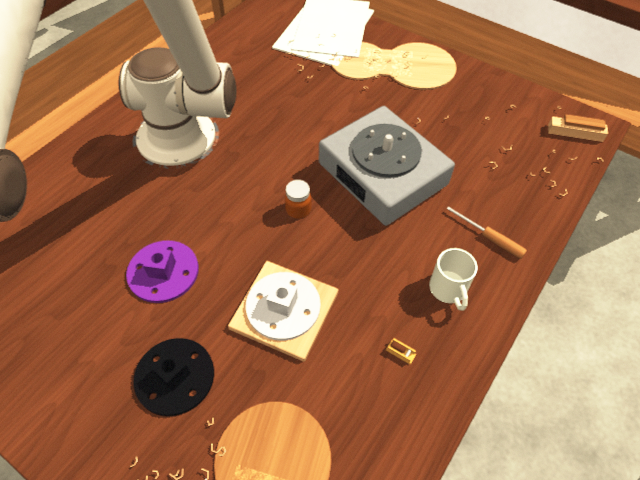

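The top view shows three disc-shaped things: silver on the wooden stand (369,232), black (454,267) and purple (396,337). The silver one is bare aluminium and on the stand, so it fits. The sharpener platter is at (198,231), with the jar at (277,278), mug at (278,133), plane at (347,144) and driver at (215,135). An enlarged crop will confirm the disc and show the holes and studs.

```bash
cat > h.py <<'E'
import numpy as np,cv2
from station import *
def ray(n,uv):
    m=camera_model(n); f=240/np.tan(np.radians(m['fovy'])/2)
    d=np.c_[(np.atleast_2d(uv)-[m['cx'],m['cy']])/f,np.ones(len(np.atleast_2d(uv)))]@np.array(m['rotation']).T
    return np.array(m['eye']),d
def onplane(n,uv,z):
    e,d=ray(n,uv); return (e+d*((z-e[2])/d[:,2])[:,None])[:,:2]
def proj(n,P):
    m=camera_model(n); f=240/np.tan(np.radians(m['fovy'])/2)
    c=(np.atleast_2d(P)-m['eye'])@np.array(m['rotation']); return c[:,:2]/c[:,2:]*f+[m['cx'],m['cy']]
def crop(im,c,h,w,s): # c=(u,v)
    x,y=c; return cv2.resize(im[y-h:y+h,x-w:x+w],None,fx=s,fy=s,interpolation=cv2.INTER_CUBIC)
E
python3 - <<'E'
from h import *
t=cv2.imread('pics/top0.png'); s=cv2.imread('pics/scene0.png')
m=np.vstack([np.hstack([crop(t,(369,232),37,50,4),crop(t,(198,231),37,50,4)]),np.hstack([crop(s,(283,303),37,50,4),crop(s,(387,149),37,50,4)])])
cv2.imwrite('pics/c1.png',m)
# rough contours
hsv=cv2.cvtColor(t,cv2.COLOR_BGR2HSV)
w=((hsv[...,1]<45)&(hsv[...,2]>120)).astype(np.uint8)
k=np.zeros_like(w);k[190:275,325:410]=1
for n,a,z in(('top',t,.028),('scene',s,.028)):
    hs=cv2.cvtColor(a,cv2.COLOR_BGR2HSV); w=((hs[...,1]<60)&(hs[...,2]>120)).astype(np.uint8)
    k=np.zeros_like(w); 
    if n=='top':k[195:272,330:408]=1
    else:k[255:360,230:340]=1
    cs,_=cv2.findContours(w*k,cv2.RETR_EXTERNAL,cv2.CHAIN_APPROX_NONE)
    c=max(cs,key=cv2.contourArea); P=onplane(n,cv2.convexHull(c)[:,0].astype(float),z)
    print(n,cv2.contourArea(c),cv2.fitEllipse(P.astype(np.float32)),cv2.minEnclosingCircle(P.astype(np.float32)))
E
```

```text
top 2362.5 ((0.5288833975791931, -0.23594118654727936), (0.1467718780040741, 0.14757084846496582), 47.73358154296875) ((0.5285534858703613, -0.23604625463485718), 0.07424070686101913)
scene 3892.5 ((0.5299134254455566, -0.23789653182029724), (0.1507190763950348, 0.15364037454128265), 44.303096771240234) ((0.5301374197006226, -0.23804715275764465), 0.07696548849344254)
```

View pics/c1.png

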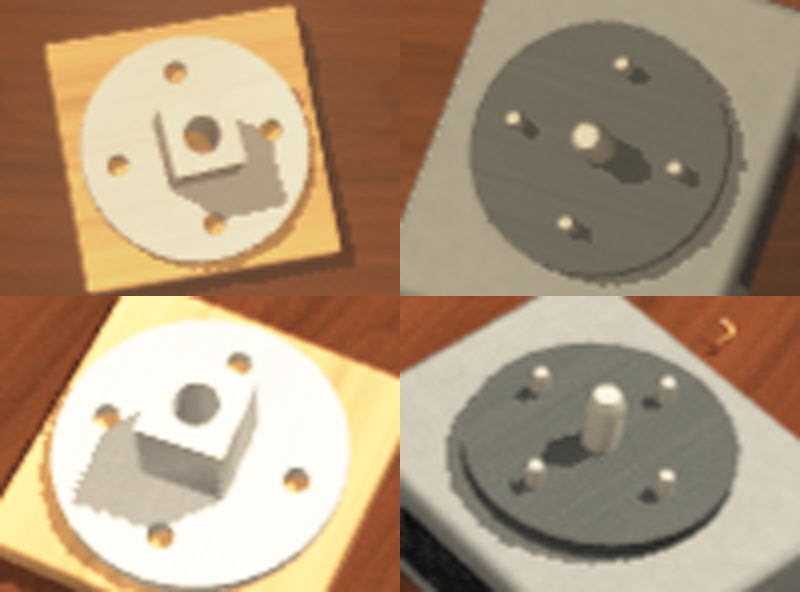

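The crop confirms it: a plain aluminium disc with a square collar lies on the wooden stand. Its holes, in crop pixels, are at (175,72), (272,129), (214,223) and (118,165). The stud tops are clear in both views.

```bash
cat > m1.py <<'E'
from h import *
def fit(n,o,c,z):
    uv=np.array(o)+(np.array(c)+.5)/4-.5
    P=onplane(n,uv,z); ctr=P.mean(0); r=P-ctr
    a=np.degrees(np.arctan2(r[:,1],r[:,0]))
    aa=np.degrees(np.angle(np.exp(4j*np.radians(a)).mean()))/4
    print(n,ctr.round(4),np.linalg.norm(r,axis=1).round(4),a.round(1),'mod90',round(aa%90,2))
if __name__=='__main__':
    fit('top',(319,195),[(175,72),(272,129),(214,223),(118,165)],.027)
    fit('scene',(233,266),[(239,67),(107,121),(161,240),(296,184)],.027)
    fit('top',(148,194),[(222,63),(275,167),(166,222),(113,118)],.116)
    fit('scene',(337,112),[(141,77),(268,86),(267,180),(137,169)],.1155)
    print(onplane('top',np.array([[148,194]])+(np.array([[187,136]])+.5)/4-.5,.138))
E
python3 m1.py
```

```text
top [ 0.5294 -0.236 ] [0.0518 0.0526 0.0517 0.0521] [  15.3  -75.  -165.3  105. ] mod90 15.02
scene [ 0.5294 -0.237 ] [0.0525 0.0516 0.052  0.0517] [ 105.3 -164.5  -74.8   14.9] mod90 15.24
top [0.506 0.193] [0.0519 0.0521 0.0516 0.0521] [ -15.5 -105.4  164.6   74.9] mod90 74.65
scene [0.5065 0.191 ] [0.0518 0.0519 0.052  0.0512] [ 165.2   75.   -15.6 -105.2] mod90 74.85
[[0.50577972 0.19274557]]
```

Disc: centre (0.5294, -0.2365), yaw 15.1° (mod 90). Studs: centre (0.506, 0.192), yaw -15.2° (mod 90). Now I'll move above the disc.

>>> {"fn": "jog_arm", "kwargs": {
  "rows": [
    [[-0.037, 0.021, 0.005, 0.007], [-0.037, 0.021, 0.005, 0.007], [-0.037, 0.021, 0.005, 0], [-0.037, 0.021, 0.005, 0], [-0.037, 0.021, 0.005, 0], [-0.037, 0.021, 0.005, 0], [-0.037, 0.021, 0.005, 0], [-0.037, 0.021, 0.005, 0], [-0.037, 0.021, 0.005, 0], [-0.037, 0.021, 0.005, 0], [-0.037, 0.021, 0.005, 0], [-0.037, 0.021, 0.005, 0], [0, 0, 0, 0], [0, 0, 0, 0]]
  ],
  "claw": 1
}}

```text
time_s: 1.85
tcp_pos: [0.5333, -0.2413, 0.2318]
ee_rot: [[-0.965, -0.261, -0.001], [-0.261, 0.965, 0.0], [0.001, 0.001, -1.0]]
wrist_force: [-0.6, -0.9, -0.2]
gripper_width: 1.001
gripper_force: 0.0
```

```bash
cat > tgt.py <<'E'
import sys
from h import *
x,y,yaw=map(float,sys.argv[1:4])
s=sense();R=np.array(s['ee_rot']);p=np.array(s['tcp_pos'])
d=np.r_[[x,y]-p[:2],0]
a=np.degrees(np.arctan2(R[1,0],R[0,0])); e=(yaw-a+45)%90-45
print('t',s['time_s'],'tcp',p.round(4),'yaw',a.round(2),'tilt',R[:,2].round(4),'F',np.round(s['wrist_force'],2),'M',np.round(s['moment'],2),'j',np.round(s['joints'],1),'w',round(s['gripper_width'],3))
print('tool dx,dy',(R.T@d).round(4),'turn',np.radians(-e).round(4))
E
python3 tgt.py .5294 -.2365 15.1
```

```text
t 1.85 tcp [ 0.5333 -0.2413  0.2318] yaw -164.88 tilt [-1.2e-03  3.0e-04 -1.0e+00] F [-0.62 -0.92 -0.23] M [-0.01 -0.02  0.  ] j [ -8.5  21.1 -10.2  -0.  -58.8 -66.4] w 1.001
tool dx,dy [0.0025 0.0057 0.    ] turn 0.0004
```

>>> {"fn": "jog_arm", "kwargs": {
  "rows": [
    [[0.0025, 0.0055, 0, 0], [0, 0, 0.02, 0], [0, 0, 0.02, 0], [0, 0, 0.02, 0], [0, 0, 0.02, 0], [0, 0, 0.02, 0], [0, 0, 0.015, 0], [0, 0, 0.013, 0], [0, 0, 0, 0], [0, 0, 0, 0]]
  ]
}}

```text
time_s: 3.1
tcp_pos: [0.5303, -0.2368, 0.1048]
ee_rot: [[-0.965, -0.261, 0.001], [-0.261, 0.965, -0.0], [-0.001, -0.001, -1.0]]
wrist_force: [0.6, -0.0, -0.4]
gripper_width: 0.998
gripper_force: 0.0
```

```bash
python3 tgt.py .5294 -.2365 15.1
python3 - <<'E'
from h import *
t=capture('top')[:,:,::-1];s=capture('scene')[:,:,::-1]
cv2.imwrite('pics/c2.png',np.hstack([crop(t,(369,232),75,50,4),crop(s,(283,290),75,50,4)]))
E
```

```text
t 3.1 tcp [ 0.5303 -0.2368  0.1048] yaw -164.87 tilt [ 1.1e-03 -4.0e-04 -1.0e+00] F [ 0.6  -0.05 -0.41] M [ 0.   -0.04 -0.02] j [ -8.1  29.1 -18.7   0.  -42.1 -66.8] w 0.998
tool dx,dy [ 0.0008  0.0006 -0.    ] turn 0.0005
```

View pics/c2.png

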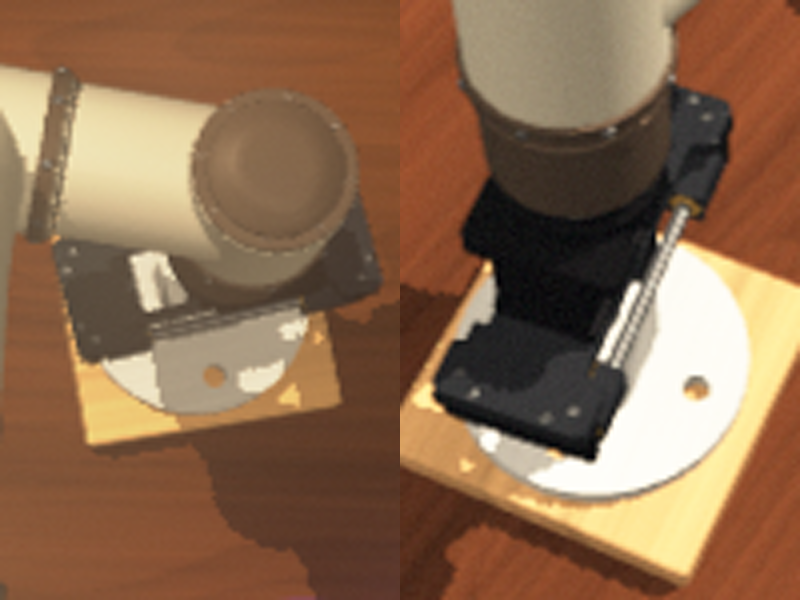

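The gripper straddles the collar squarely: the disc's free hole is at (214,375) on the left and (695,388) on the right, and there is no contact. Now close, then lift a little.

>>> {"fn": "jog_arm", "kwargs": {
  "rows": [
    [[0.0008, 0, 0.001, 0], [0, 0, 0, 0], [0, 0, 0, 0], [0, 0, 0, 0], [0, 0, 0, 0], [0, 0, 0, 0], [0, 0, 0, 0], [0, 0, 0, 0], [0, 0, 0, 0], [0, 0, 0, 0]]
  ],
  "claw": 0
}}

```text
time_s: 4.45
tcp_pos: [0.5289, -0.2365, 0.1032]
ee_rot: [[-0.965, -0.261, -0.001], [-0.261, 0.965, 0.001], [0.0, 0.001, -1.0]]
wrist_force: [-1.7, 4.4, 2.6]
gripper_width: 0.527
gripper_force: 30.0
```

```bash
python3 tgt.py .5294 -.2365 15.1
```

```text
t 4.45 tcp [ 0.5289 -0.2365  0.1032] yaw -164.89 tilt [-5.e-04  5.e-04 -1.e+00] F [-1.66  4.38  2.58] M [ 1.48  0.32 -0.02] j [ -8.1  29.2 -18.9  -0.  -42.  -66.8] w 0.527
tool dx,dy [-0.0005 -0.0001 -0.    ] turn 0.0002
```

>>> {"fn": "jog_arm", "kwargs": {
  "rows": [
    [[0, 0, -0.005, 0], [0, 0, -0.01, 0], [0, 0, -0.02, 0], [0, 0, -0.02, 0], [0, 0, -0.02, 0], [0, 0, -0.02, 0], [0, 0, -0.02, 0], [0, 0, -0.02, 0], [0, 0, -0.02, 0], [0, 0, -0.005, 0], [0, 0, 0, 0], [0, 0, 0, 0], [0, 0, 0, 0]]
  ]
}}

```text
time_s: 6.08
tcp_pos: [0.5288, -0.2368, 0.2623]
ee_rot: [[-0.965, -0.261, -0.002], [-0.261, 0.965, 0.0], [0.002, 0.001, -1.0]]
wrist_force: [-0.1, -0.4, -5.0]
gripper_width: 0.525
gripper_force: 30.0
```

```bash
python3 tgt.py .506 .192 -15.2
```

```text
t 6.075 tcp [ 0.5288 -0.2368  0.2623] yaw -164.89 tilt [-1.8e-03  4.0e-04 -1.0e+00] F [-0.14 -0.38 -5.04] M [-0.08 -0.03  0.  ] j [ -8.1  19.   -8.7  -0.  -62.5 -66.8] w 0.525
tool dx,dy [-8.980e-02  4.199e-01  2.000e-04] turn 0.529
```

>>> {"fn": "jog_arm", "kwargs": {
  "rows": [
    [[-0.003, 0.015, 0, 0], [-0.0064, 0.03, 0, 0], [-0.0064, 0.03, 0, 0], [-0.0064, 0.03, 0, 0], [-0.0064, 0.03, 0, 0], [-0.0064, 0.03, 0, 0], [-0.0064, 0.03, 0, 0], [-0.0064, 0.03, 0, 0], [-0.0064, 0.03, 0, 0], [-0.0064, 0.03, 0, 0], [-0.0064, 0.03, 0, 0], [-0.0064, 0.03, 0, 0], [-0.0064, 0.03, 0, 0], [-0.0064, 0.03, 0, 0], [-0.003, 0.015, 0, 0], [0, 0, 0, 0], [0, 0, 0, 0]]
  ]
}}

```text
time_s: 8.2
tcp_pos: [0.5054, 0.1913, 0.2631]
ee_rot: [[-0.965, -0.26, -0.001], [-0.26, 0.965, -0.001], [0.001, -0.0, -1.0]]
wrist_force: [-0.3, 0.3, -5.3]
gripper_width: 0.526
gripper_force: 30.0
```

>>> {"fn": "jog_arm", "kwargs": {
  "rows": [
    [[0, 0, 0, 0.069], [0, 0, 0, 0.1], [0, 0, 0, 0.1], [0, 0, 0, 0.1], [0, 0, 0, 0.1], [0, 0, 0, 0.06], [0, 0, 0, 0], [0, 0, 0, 0]]
  ]
}}

```text
time_s: 9.2
tcp_pos: [0.5057, 0.1913, 0.2633]
ee_rot: [[-0.965, 0.262, -0.0], [0.262, 0.965, -0.0], [0.0, -0.0, -1.0]]
wrist_force: [-0.4, 0.4, -5.2]
gripper_width: 0.527
gripper_force: 30.0
```

```bash
python3 tgt.py .506 .192 -15.2;  python3 - <<'E'
from h import *
t=capture('top')[:,:,::-1];s=capture('scene')[:,:,::-1]
cv2.imwrite('pics/c3.png',np.hstack([crop(t,(198,225),75,50,4),crop(s,(387,135),75,50,4)]))
E
```

```text
t 9.2 tcp [0.5057 0.1913 0.2633] yaw 164.81 tilt [-1.e-04 -1.e-04 -1.e+00] F [-0.44  0.36 -5.24] M [-0.07  0.   -0.02] j [  37.9   15.2  -14.     0.   -60.8 -143.1] w 0.527
tool dx,dy [-0.0001  0.0008 -0.    ] turn 0.0001
```

View pics/c3.png

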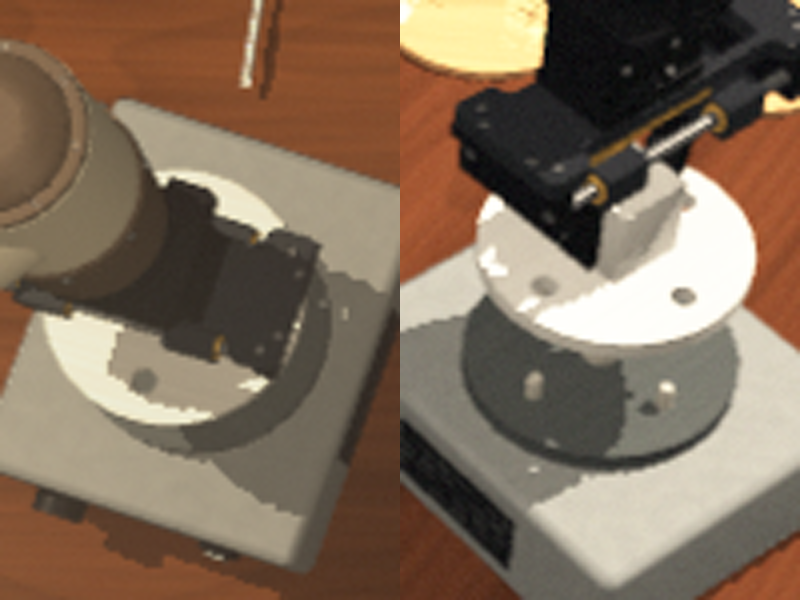

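The disc is held level over the platter. In the scene half, its holes are at about (544,285), (684,296) and (687,202), above the studs at (535,385) and (667,393). I'll check those pixels against the tool pose.

Run:
```python
from h import *
def px(o,c): return np.array(o)+(np.array(c)+.5)/4-.5
P=onplane('scene',px((337,60),[(144,285),(284,296),(287,202)]),.1875)
Q=onplane('top',px((148,150),[(145,381)]),.1875)
print(P,Q)
c=(P[0]+P[2])/2; print('ctr',c, np.linalg.norm(P-c,axis=1))
for p in np.vstack([P,Q]): d=p-c; print(np.degrees(np.arctan2(d[1],d[0])))
```

```text
[[0.49173831 0.13905108]
 [0.55651605 0.17568447]
 [0.52160028 0.23952535]] [[0.4558787  0.20341025]]
ctr [0.5066693  0.18928821] [0.052409   0.05166973 0.052409  ]
-106.55248429914273
-15.264932723462307
73.44751570085732
164.46171463890212
```

>>> {"fn": "jog_arm", "kwargs": {
  "rows": [
    [[0.0004, 0.0015, 0, 0], [0, 0, 0.01, 0], [0, 0, 0.01, 0], [0, 0, 0.01, 0], [0, 0, 0.005, 0], [0, 0, 0, 0], [0, 0, 0, 0]]
  ]
}}

```text
time_s: 10.18
tcp_pos: [0.506, 0.1935, 0.2286]
ee_rot: [[-0.965, 0.262, 0.001], [0.262, 0.965, 0.0], [-0.001, 0.001, -1.0]]
wrist_force: [-0.2, 0.3, -5.1]
gripper_width: 0.522
gripper_force: 30.0
```

>>> {"fn": "jog_arm", "kwargs": {
  "rows": [
    [[0, 0, 0.002, 0], [0, 0, 0.002, 0], [0, 0, 0.002, 0], [0, 0, 0, 0]]
  ]
}}

```text
time_s: 10.68
tcp_pos: [0.5056, 0.1933, 0.222]
ee_rot: [[-0.965, 0.262, -0.0], [0.262, 0.965, -0.0], [0.0, -0.0, -1.0]]
wrist_force: [0.0, 0.5, -6.4]
gripper_width: 0.526
gripper_force: 30.0
```

```bash
python3 tgt.py .5057 .1928 -15.2
```

```text
t 10.675 tcp [0.5056 0.1933 0.222 ] yaw 164.8 tilt [-4.e-04 -3.e-04 -1.e+00] F [ 0.01  0.53 -6.41] M [ 0.05  0.04 -0.05] j [  38.1   17.6  -17.1   -0.   -55.3 -143.3] w 0.526
tool dx,dy [-0.0003 -0.0005  0.    ] turn 0.0001
```

>>> {"fn": "jog_arm", "kwargs": {
  "rows": [
    [[0, 0, 0.002, 0], [0, 0, 0.002, 0], [0, 0, 0, 0], [0, 0, 0, 0]]
  ]
}}

```text
time_s: 11.18
tcp_pos: [0.5057, 0.1934, 0.2183]
ee_rot: [[-0.965, 0.262, 0.0], [0.262, 0.965, 0.0], [-0.0, 0.0, -1.0]]
wrist_force: [0.6, 0.7, -5.6]
gripper_width: 0.526
gripper_force: 30.0
```

>>> {"fn": "jog_arm", "kwargs": {
  "rows": [
    [[0, 0, 0.002, 0], [0, 0, 0.002, 0], [0, 0, 0, 0], [0, 0, 0, 0]]
  ]
}}

```text
time_s: 11.68
tcp_pos: [0.5057, 0.1934, 0.2142]
ee_rot: [[-0.965, 0.262, 0.0], [0.262, 0.965, -0.0], [-0.0, -0.0, -1.0]]
wrist_force: [0.5, -0.4, -4.3]
gripper_width: 0.524
gripper_force: 30.0
```

```bash
python3 tgt.py .5057 .1928 -15.2
```

```text
t 11.675 tcp [0.5057 0.1934 0.2142] yaw 164.81 tilt [ 0. -0. -1.] F [ 0.54 -0.39 -4.27] M [-0.05 -0.03  0.01] j [  38.1   18.1  -17.7    0.   -54.2 -143.3] w 0.524
tool dx,dy [-0.0001 -0.0006  0.    ] turn 0.0001
```

>>> {"fn": "jog_arm", "kwargs": {
  "rows": [
    [[0, 0, 0.002, 0], [0, 0, 0.002, 0], [0, 0, 0, 0], [0, 0, 0, 0]]
  ]
}}

```text
time_s: 12.18
tcp_pos: [0.5057, 0.1934, 0.2103]
ee_rot: [[-0.965, 0.262, 0.0], [0.262, 0.965, -0.0], [-0.0, 0.0, -1.0]]
wrist_force: [0.3, 0.3, -6.6]
gripper_width: 0.528
gripper_force: 30.0
```

>>> {"fn": "jog_arm", "kwargs": {
  "rows": [
    [[0, 0, 0.002, 0], [0, 0, 0.002, 0], [0, 0, 0, 0], [0, 0, 0, 0]]
  ]
}}

```text
time_s: 12.68
tcp_pos: [0.5057, 0.1934, 0.2062]
ee_rot: [[-0.965, 0.262, 0.0], [0.262, 0.965, -0.0], [-0.0, -0.0, -1.0]]
wrist_force: [0.4, -0.4, -5.3]
gripper_width: 0.525
gripper_force: 30.0
```

```bash
python3 tgt.py .5057 .1928 -15.2
```

```text
t 12.675 tcp [0.5057 0.1934 0.2062] yaw 164.81 tilt [ 0. -0. -1.] F [ 0.39 -0.39 -5.28] M [-0.04 -0.04  0.  ] j [  38.1   18.6  -18.3    0.   -53.1 -143.3] w 0.525
tool dx,dy [-0.0001 -0.0006  0.    ] turn 0.0001
```

>>> {"fn": "jog_arm", "kwargs": {
  "rows": [
    [[0, 0, 0.001, 0], [0, 0, 0.001, 0], [0, 0, 0.001, 0], [0, 0, 0.001, 0], [0, 0, 0, 0], [0, 0, 0, 0]]
  ]
}}

```text
time_s: 13.42
tcp_pos: [0.5057, 0.1934, 0.2023]
ee_rot: [[-0.965, 0.262, 0.0], [0.262, 0.965, 0.0], [-0.0, 0.0, -1.0]]
wrist_force: [-0.2, -0.3, -6.6]
gripper_width: 0.524
gripper_force: 30.0
```

>>> {"fn": "jog_arm", "kwargs": {
  "rows": [
    [[0, 0, 0.001, 0], [0, 0, 0.001, 0], [0, 0, 0, 0], [0, 0, 0, 0]]
  ]
}}

```text
time_s: 13.92
tcp_pos: [0.5057, 0.1934, 0.2002]
ee_rot: [[-0.965, 0.262, -0.0], [0.262, 0.965, -0.0], [0.0, -0.0, -1.0]]
wrist_force: [0.1, -0.3, -5.5]
gripper_width: 0.526
gripper_force: 30.0
```

```bash
python3 tgt.py .5057 .1928 -15.2
```

```text
t 13.925 tcp [0.5057 0.1934 0.2002] yaw 164.81 tilt [-0. -0. -1.] F [ 0.1  -0.26 -5.5 ] M [ 0.03 -0.05 -0.01] j [  38.1   19.   -18.7    0.   -52.3 -143.3] w 0.526
tool dx,dy [-0.0001 -0.0006  0.    ] turn 0.0001
```

Below the stud tops with no contact force, so the holes are lined up. I'll keep easing down.

>>> {"fn": "jog_arm", "kwargs": {
  "rows": [
    [[0, 0, 0.001, 0], [0, 0, 0.001, 0], [0, 0, 0, 0], [0, 0, 0, 0]]
  ]
}}

```text
time_s: 14.42
tcp_pos: [0.5057, 0.1934, 0.1983]
ee_rot: [[-0.965, 0.262, 0.0], [0.262, 0.965, -0.0], [-0.0, -0.0, -1.0]]
wrist_force: [-1.0, 0.7, -6.5]
gripper_width: 0.527
gripper_force: 30.0
```

>>> {"fn": "jog_arm", "kwargs": {
  "rows": [
    [[0, 0, 0.001, 0], [0, 0, 0.001, 0], [0, 0, 0.001, 0], [0, 0, 0, 0], [0, 0, 0, 0]]
  ]
}}

```text
time_s: 15.05
tcp_pos: [0.5057, 0.1934, 0.1953]
ee_rot: [[-0.965, 0.262, 0.0], [0.262, 0.965, 0.0], [-0.0, 0.0, -1.0]]
wrist_force: [-0.4, -0.0, -5.1]
gripper_width: 0.529
gripper_force: 30.0
```

```bash
python3 tgt.py .5057 .1928 -15.2
```

```text
t 15.05 tcp [0.5057 0.1934 0.1953] yaw 164.81 tilt [ 0.  0. -1.] F [-0.43 -0.02 -5.12] M [-0.06  0.02  0.03] j [  38.1   19.3  -19.1    0.   -51.6 -143.3] w 0.529
tool dx,dy [-0.0001 -0.0006 -0.    ] turn 0.0001
```

Underside is about 8 mm above the platter and moving freely. Continue in small steps.

>>> {"fn": "jog_arm", "kwargs": {
  "rows": [
    [[0, 0, 0.001, 0], [0, 0, 0.001, 0], [0, 0, 0.001, 0], [0, 0, 0.001, 0], [0, 0, 0.001, 0], [0, 0, 0, 0], [0, 0, 0, 0]]
  ]
}}

```text
time_s: 15.92
tcp_pos: [0.5057, 0.1934, 0.1903]
ee_rot: [[-0.965, 0.262, 0.0], [0.262, 0.965, -0.0], [-0.0, 0.0, -1.0]]
wrist_force: [-0.4, 0.3, -5.5]
gripper_width: 0.524
gripper_force: 30.0
```

>>> {"fn": "jog_arm", "kwargs": {
  "rows": [
    [[0, 0, 0.001, 0], [0, 0, 0.0005, 0], [0, 0, 0.0005, 0], [0, 0, 0, 0], [0, 0, 0, 0]]
  ]
}}

```text
time_s: 16.55
tcp_pos: [0.5057, 0.1934, 0.1883]
ee_rot: [[-0.965, 0.262, 0.0], [0.262, 0.965, -0.0], [-0.0, -0.0, -1.0]]
wrist_force: [-1.0, 0.3, -5.1]
gripper_width: 0.526
gripper_force: 30.0
```

```bash
python3 tgt.py .5057 .1928 -15.2
```

```text
t 16.55 tcp [0.5057 0.1934 0.1883] yaw 164.81 tilt [ 0. -0. -1.] F [-1.02  0.33 -5.1 ] M [-0.03  0.02  0.01] j [  38.1   19.8  -19.6    0.   -50.7 -143.3] w 0.526
tool dx,dy [-0.0001 -0.0006  0.    ] turn 0.0001
```

>>> {"fn": "jog_arm", "kwargs": {
  "rows": [
    [[0, 0, 0.0005, 0], [0, 0, 0.0003, 0], [0, 0, 0, 0], [0, 0, 0, 0]]
  ]
}}

```text
time_s: 17.05
tcp_pos: [0.5057, 0.1934, 0.1874]
ee_rot: [[-0.965, 0.262, 0.0], [0.262, 0.965, -0.0], [-0.0, -0.0, -1.0]]
wrist_force: [-0.4, -0.1, -5.0]
gripper_width: 0.529
gripper_force: 30.0
```

>>> {"fn": "jog_arm", "kwargs": {
  "rows": [
    [[0, 0, 0.0003, 0], [0, 0, 0, 0], [0, 0, 0, 0]]
  ]
}}

```text
time_s: 17.42
tcp_pos: [0.5058, 0.1934, 0.1873]
ee_rot: [[-0.965, 0.262, 0.0], [0.262, 0.965, 0.0], [-0.0, 0.0, -1.0]]
wrist_force: [-0.2, -0.6, -4.1]
gripper_width: 0.525
gripper_force: 30.0
```

>>> {"fn": "jog_arm", "kwargs": {
  "rows": [
    [[0, 0, 0.0003, 0], [0, 0, 0, 0], [0, 0, 0, 0]]
  ]
}}

```text
time_s: 17.8
tcp_pos: [0.5058, 0.1934, 0.1872]
ee_rot: [[-0.965, 0.262, 0.0], [0.262, 0.965, 0.0], [-0.0, 0.0, -1.0]]
wrist_force: [-1.5, 0.0, -1.4]
gripper_width: 0.525
gripper_force: 30.0
```

Contact at the expected home height (TCP 0.187), with the disc's weight coming off the wrist. Release now and look.

>>> {"fn": "jog_arm", "kwargs": {
  "rows": [
    [[0, 0, 0, 0], [0, 0, 0, 0], [0, 0, 0, 0], [0, 0, 0, 0], [0, 0, 0, 0], [0, 0, 0, 0], [0, 0, 0, 0], [0, 0, 0, 0]]
  ],
  "claw": 1
}}

```text
time_s: 18.8
tcp_pos: [0.5057, 0.1934, 0.1869]
ee_rot: [[-0.965, 0.262, 0.0], [0.262, 0.965, 0.0], [-0.0, 0.0, -1.0]]
wrist_force: [-0.1, -0.3, -0.2]
gripper_width: 0.999
gripper_force: 0.0
```

>>> {"fn": "jog_arm", "kwargs": {
  "rows": [
    [[0, 0, -0.005, 0], [0, 0, -0.01, 0], [0, 0, -0.02, 0], [0, 0, -0.03, 0], [0, 0, -0.03, 0], [0, 0, -0.03, 0], [-0.03, -0.03, 0, 0], [-0.03, -0.04, 0, 0], [0, -0.05, 0, 0], [0, -0.05, 0, 0], [0, -0.05, 0, 0], [0, 0, 0, 0], [0, 0, 0, 0]]
  ]
}}

```text
time_s: 20.42
tcp_pos: [0.5061, -0.0346, 0.3126]
ee_rot: [[-0.965, 0.263, 0.001], [0.263, 0.965, 0.0], [-0.001, 0.001, -1.0]]
wrist_force: [-0.4, -0.9, -0.8]
gripper_width: 1.002
gripper_force: 0.0
```

```bash
python3 tgt.py .5057 .1928 -15.2;  python3 - <<'E'
from h import *
t=capture('top')[:,:,::-1];s=capture('scene')[:,:,::-1]
cv2.imwrite('pics/c4.png',np.hstack([crop(t,(198,225),75,50,4),crop(s,(387,145),75,50,4)]))
E
```

```text
t 20.425 tcp [ 0.5061 -0.0346  0.3126] yaw 164.78 tilt [ 1.4e-03  4.0e-04 -1.0e+00] F [-0.44 -0.87 -0.82] M [-0.05  0.02 -0.01] j [  14.4    9.6  -13.9   -0.   -66.4 -119.7] w 1.002
tool dx,dy [6.010e-02 2.193e-01 1.000e-04] turn -0.0004
```

View pics/c4.png

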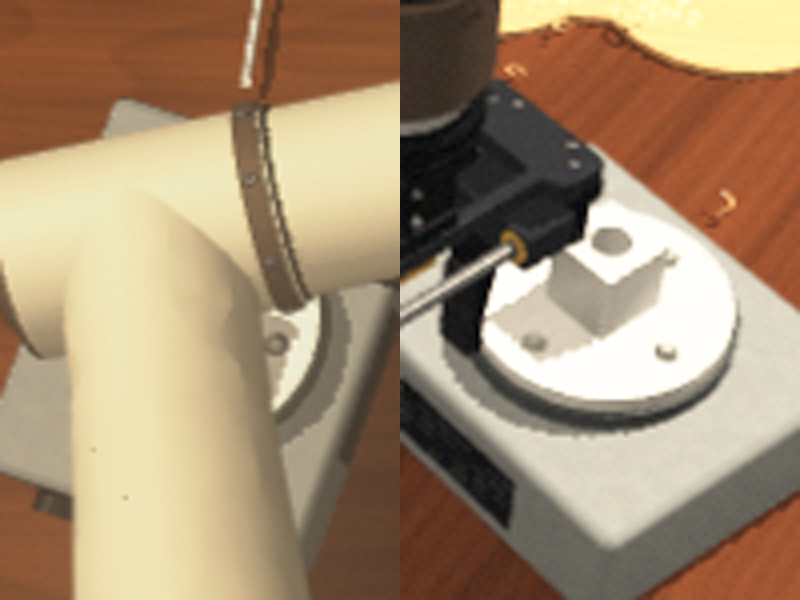

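The disc sits flat on the platter with stud tops showing in its holes: scene half (535,342), (667,352), (671,258), and top half (277,345). The gripper is well clear, so I'm handing in.

```bash
python3 -c "
from station import *
print(finish_job())"
```

```text
the job is handed in; nothing more can be done
None
```

I placed the aluminium disc on the sharpener over all four studs, let it go, backed the gripper clear and handed the job in at about 20 s. The last picture shows it sitting flat; no verdict was returned.

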